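# Hang the rinsed cup on its drying post

## Task

Take the rinsed blue cup out of the drain cradle, turn it upside down and put it over the empty drying post. Lower it in the grip until its rim is down at the stand's base, rather than dropping it, and leave it standing there with its rim flat on the base. Leave the green cup and everything else where it is.

Things in the scene. Friction and masses are not known exactly. Their poses are not given: they have to be found in the camera images.
- blue_cup: Blue plastic tumbler to be hung up: straight cylinder, outside diameter 58 mm, 105 mm long, walls 3.5 mm, bottom 5 mm, about 60 g. Origin: centre of the outside of its closed bottom; its z axis runs along the cup from the bottom to the open mouth. It starts lying in the drain cradle, mouth towards the robot's right (-y, within about 20 degrees) and 15 degrees downhill.
- blue_cup_mouth (a point): Centre of the blue cup's open mouth, in the plane of the rim (105 mm from its origin along its z).
- drain_cradle: Fixed wire cradle in which the blue cup lies: white base 140 x 64 x 6 mm with two 8 mm steel rods 30 mm apart, sloping 15 degrees down along its +x (about towards the robot's right), lower ends bent up 14 mm as a stop. Origin: centre of its underside, z up. The cup's axis lies in its x-z plane; at the cup's middle the axis is about 64 mm above the cabinet top.
- free_stand: Fixed drying stand without a cup: white round base 90 mm across and 10 mm thick, with an upright steel post 18 mm in diameter (a 28 mm wide cone in its lowest 10 mm, rounded tip). Origin: on the post's axis at the underside, on the cabinet top; z up.
- free_post_foot (a point): On the free stand's post axis at the top face of the base, 10 mm above the cabinet top; the inverted cup's rim rests at this height.
- free_post_tip (a point): Top of the free stand's post, 90 mm above the cabinet top.
- full_stand: Second, identical drying stand, already taken by the green cup. Origin as for the free stand. (A wall stands close behind the cabinet, about 0.13 to 0.2 m beyond the stands; mind the wrist.)
- green_cup: Green tumbler of the same size as the blue one, upside down on the full stand; leave it alone. Origin: centre of the outside of its closed bottom (now uppermost, 115 mm above the cabinet top); z points to its mouth (down).
- pump_bottle: White pump bottle, 187 mm tall; a bystander, to be left alone. Origin: centre of its underside.
- paste_tube: White squeeze tube with a blue cap lying flat, 40 x 124 x 24 mm; a bystander, to be left alone. Origin: centre of its underside.
- carton_1: Small printed carton, 35 x 92 x 71 mm; a bystander, to be left alone. Origin: centre of its underside.
- carton_2: Small printed carton, 32 x 90 x 77 mm; a bystander, to be left alone. Origin: centre of its underside.
- alcohol_bottle: Small white bottle with a blue cap, 41 mm across, 92 mm tall; a bystander, to be left alone. Origin: centre of its underside.
- tape_roll: White roll of tape lying flat, 50 mm across, 26 mm tall; a bystander, to be left alone. Origin: centre of its underside.
- gauze_pack: Flat white packet, 59 x 83 x 12 mm; a bystander, to be left alone. Origin: centre of its underside.
There are look-alikes about, which are no part of the job. Leave any pink look-alike of the free_stand alone.

How it is judged:
On the way:
1. the blue cup, upside down and still held by the fingers, is lowered over the free post until its mouth is within 25 mm of the base (at most 20 degrees from upright) (angle between blue_cup's own z axis and vertical above 2.79 rad and horizontal distance between blue_cup_mouth and free_post_foot below 0.02 m and z of blue_cup_mouth in the frame of free_post_foot below 0.025 m and contact force between the fingers and blue_cup above 0.3 N), for 0.1 s.
At the end, for the whole second after the job is handed in: The blue cup is upside down over the free post (within 10 degrees of vertical, mouth centre within 20 mm of the post's axis), its rim resting on the base (within 6 mm), released and at rest (angle between blue_cup's own z axis and vertical above 2.97 rad and horizontal distance between blue_cup_mouth and free_post_foot below 0.02 m and z of blue_cup_mouth in the frame of free_post_foot between -0.006 and 0.006 m and linear speed of blue_cup below 0.02 m/s and angular speed of blue_cup below 0.2 rad/s); the robot touches nothing.
It fails at once if the green cup is moved more than 20 mm or tipped (distance of green_cup from where it was at the start of the episode above 0.02 m or angle between green_cup's own z axis and vertical below 2.8 rad).
It fails at once if another thing on the cabinet is moved more than 30 mm (distance of any of pump_bottle, paste_tube, carton_1, carton_2, alcohol_bottle, tape_roll, gauze_pack from where it was at the start of the episode above 0.03 m).
It also fails if it takes over 38 s, if anything falls off the work surface, if the arm or the gripper's body presses on something with over 40 N, if the wrist force passes 120 N, or if a joint passes its speed limit or range.

## Robot

A 7-joint arm with a two-finger parallel gripper is mounted at the origin on a cart in front of the work surface, level with it; the furniture and walls round the work are solid. World frame = base frame: x ahead of the robot, y to its left, z up, the work surface at z = 0. Lengths are in m, angles in rad, forces in N, time in s.
With the tool pointing down it reaches from about 0.35 to 0.9 m from the base axis. Payload 8.1 kg.
Tool frame: the origin (TCP) lies at the very end of the fingers, on their centre line; the grasp point (between the pads) lies 19 mm behind it (robot.pinch_z is the distance from the TCP to the grasp point, in m); z points along the fingers, y is the line along which they close (so a half turn about z gives the same grasp; the last joint's range is limited). The gripper opens to 85 mm and grips with 20 to 120 N. Pads are 22 mm wide; open, the fingers measure 114 mm over their backs; the gripper's body (76 mm by 85 mm) begins 54 mm behind the grasp point. The pads swing forward as they close: fully open they stand 13 mm farther back than shut.
Start: joints at [-1.266, 0.434, 0.025, 1.573, -0.012, 1.134, -0.075], TCP at [0.248, 0.574, 0.231] pointing down, gripper open.
Joint ranges: [-2.62, 2.62], [-0.44, 2.09], [-1.27, 1.32], [0.08, 2.57], [-1.32, 4.46], [0.12, 2], [-2.74, 2.74]. Speed limits (rad/s): [2.22, 2.22, 3.01, 3.01, 3.14, 3.14, 3.14].

## Interface

Orientations are given as a unit quaternion [x, y, z, w].
In Python, from bench import robot gives the robot as it stands.
- The arm moves only by the tool move_arm, never from a script. Its argument "steps" is a list of rows, each a list of 3 entries, a list of its own where there are three numbers: the shift along the tool's x, y, z in units of 0.03 m (1.0 is 0.03 m), then the turn, a rotation vector about the tool's x, y, z in units of 5 degrees (1.0 is 5 degrees), then the opening, from 0 (shut) to 1 (fully open). A call has 1 to 20 rows; each row shifts and turns the commanded pose from where the row before left it, along the tool's axes as they then stand; what a row does not reach is not made up. A row lasts 1/10 s, in which the tool goes at most 50 mm and 8.59 degrees, less where a joint would pass 70% of its speed; a pose out of reach is approached as far as the arm can. A call with a number of a shift or a turn outside -1 to 1 is refused whole. A call with a gripper value outside its range is refused whole. The fingers move at their own pace and stop on an object; "squeeze" is the grip in N (left out, the last holds). Time passes only in rows, so rows that do not move let the fingers close. It gives the time, the measured TCP pose, the force, the opening and the grip force at its end, in the units of the state.
- robot.read_state(): the state, without advancing time (a new reading comes with each control period).
- robot.snapshot(name): name is "scene" or "side" or "wrist"; returns the picture (420x560x3 uint8, red, green, blue); there is no depth.
- robot.camera_model(name): a dict with "mtx" (3x3 intrinsics, pixels), "rvec" (rotation vector, rad) and "tvec" (3), from world to camera coordinates, as OpenCV has them. Camera axes: x right, y down, z forward; pixel columns grow to the right and rows downward; lengths in m; the calibration is good to about 2 mm. A picture is of the moment at which its call begins: read the wrist's pose just before it. camera_model takes no time and is no camera call; for the wrist camera it gives the pose at the moment of the call.
- robot.finish_job(): hands the job in; it is judged then, once.
The state is a dict: "time_s": time; "joint_positions": joint angles; "joint_vel": joint speeds; "tau": joint torques, N m; "ee_pos": TCP position; "tcp_rot": TCP orientation; "force": force on the tool from outside, world axes, zero at the start; "ft_torque": the same for the moment, N m; "finger_gap": finger opening in m; "grip_force": force on a finger pad.
Only numpy, scipy, OpenCV 4.12 (cv2) and the standard library are available. Lean on these libraries where they do the work, as an engineer would, in place of code of your own. Each camera call takes 0.05 s, during which the arm holds its last target. There are 200 camera calls.

## Working session

There is one attempt and no reset: what is moved stays moved. The work goes in short steps, Python scripts to look and compute and a tool call to move; the robot and the scene stay as the last step left them, time stands still between calls to the robot, and variables do not carry over. Pictures are saved under pics/ and viewed, at most 10 in all, crops included, and the job is handed in when it is done.

Besides the shell and the picture viewer there is one more tool, called in YAML: its name, and indented under it one key for each argument. move_arm: Moves the arm, as the interface text tells. Its arguments: {"type":"object","properties":{"steps":{"type":"array"},"squeeze":{"type":"number"}},"required":["steps"]}

```bash
mkdir -p pics; ls; cat > h.py <<'E'
import numpy as np, cv2
from bench import robot
from scipy.spatial.transform import Rotation as R
def ray(m,uv):
    K=np.array(m["mtx"]);Rm=cv2.Rodrigues(np.array(m["rvec"],float))[0];t=np.array(m["tvec"],float).ravel()
    d=Rm.T@np.linalg.solve(K,[uv[0],uv[1],1.]);return -Rm.T@t,d/np.linalg.norm(d)
def onz(m,uv,z):
    c,d=ray(m,uv);return c+d*(z-c[2])/d[2]
def proj(m,p):
    return cv2.projectPoints(np.array(p,float).reshape(-1,1,3),np.array(m["rvec"],float),np.array(m["tvec"],float),np.array(m["mtx"]),None)[0].reshape(-1,2)
def two(m1,u1,m2,u2):
    c1,d1=ray(m1,u1);c2,d2=ray(m2,u2)
    s=np.linalg.lstsq(np.c_[d1,-d2],c2-c1,rcond=None)[0];a=c1+s[0]*d1;b=c2+s[1]*d2
    return (a+b)/2,np.linalg.norm(a-b)
E
python3 - <<'E'
from h import *
s=robot.read_state();print(s["ee_pos"],s["tcp_rot"],s["finger_gap"])
for n in("scene","side"):
    im=robot.snapshot(n);cv2.imwrite(f"pics/{n}0.png",im[:,:,::-1]);m=robot.camera_model(n);c,_=ray(m,(0,0));print(n,c,onz(m,(280,210),0))
E
```

```text
pics
[0.24775115 0.57326164 0.23051489] [ 2.02530632e-01  9.79275605e-01 -7.92215264e-04 -6.91810957e-05] 0.08558539468146749
scene [ 0.18231354 -0.3129449   0.78655196] [0.604189   0.22314432 0.        ]
side [0.5864936  0.83524877 0.65952911] [0.52401045 0.02764515 0.        ]
```

View pics/scene0.png

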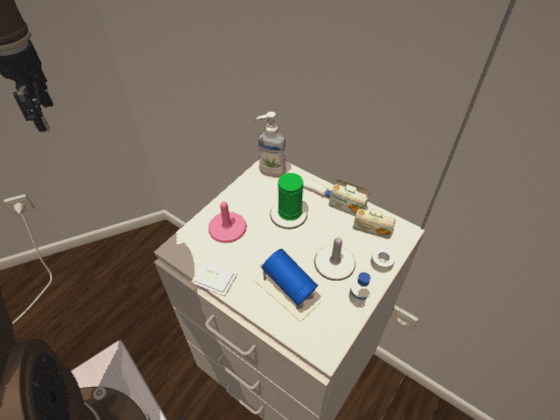

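View pics/side0.png

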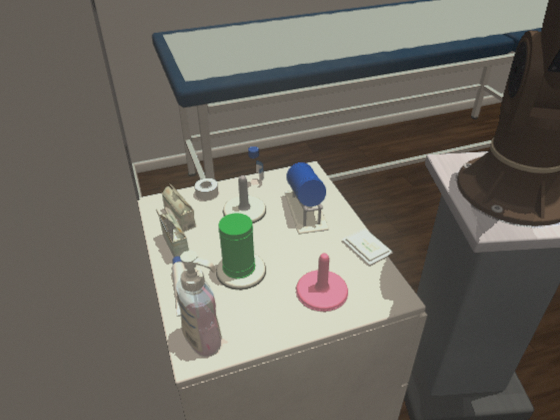

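The scene view shows the blue cup at about (290,277), with its mouth end at lower right. The free stand's base is at (335,262) and its post tip at (338,238). In the side view, the cup is at (306,185), the free post tip at (243,178) and its base at (245,208). The green cup and pink stand are clearly separate from these.

```bash
python3 - <<'E'
from h import *
ax={};M={}
for n,box in(("scene",(250,240,330,315)),("side",(280,155,335,215))):
    im=cv2.imread(f"pics/{n}0.png");m=M[n]=robot.camera_model(n)
    hsv=cv2.cvtColor(im,cv2.COLOR_BGR2HSV);k=cv2.inRange(hsv,(105,120,40),(130,255,255));b=np.zeros_like(k);x0,y0,x1,y1=box;b[y0:y1,x0:x1]=k[y0:y1,x0:x1]
    c=max(cv2.findContours(b,0,2)[0],key=cv2.contourArea);r=cv2.minAreaRect(c);mo=cv2.moments(c)
    ax[n]=r;print(n,r,mo["m10"]/mo["m00"],mo["m01"]/mo["m00"])
    B=np.array(cv2.boxPoints(r));print(B.round(1).tolist())
    x0,y0,x1,y1=(255,165,430,320) if n=="scene" else (215,140,345,235)
    cv2.imwrite(f"pics/{n}c.png",cv2.resize(im[y0:y1,x0:x1],None,fx=4.5,fy=4.5,interpolation=cv2.INTER_CUBIC) if n=="scene" else cv2.resize(im[y0:y1,x0:x1],None,fx=6,fy=6,interpolation=cv2.INTER_CUBIC))
print(two(M["scene"],ax["scene"][0],M["side"],ax["side"][0]))
print("cup centre z.066",onz(M["scene"],ax["scene"][0],.066),onz(M["side"],ax["side"][0],.066))
print("tip",two(M["scene"],(338,238),M["side"],(243,177)))
print("base",onz(M["scene"],(335,262),.01),onz(M["side"],(245,208),.01))
E
```

```text
scene ((288.97320556640625, 275.9109802246094), (55.25522232055664, 28.230472564697266), 46.68468475341797) 288.81485343529135 276.0806395550921
[[259.79998779296875, 265.5], [280.29998779296875, 246.10000610351562], [318.20001220703125, 286.29998779296875], [297.70001220703125, 305.70001220703125]]
side ((305.4000244140625, 178.6999969482422), (37.20000076293945, 21.400001525878906), 53.13010025024414) 303.8440860215054 174.75985663082437
[[285.70001220703125, 170.1999969482422], [302.79998779296875, 157.39999389648438], [325.1000061035156, 187.1999969482422], [308.0, 200.0]]
(array([0.47045727, 0.02498168, 0.07581542]), np.float64(0.0022550634204180787))
cup centre z.066 [0.47327117 0.02986336 0.066     ] [0.46951514 0.01064522 0.066     ]
tip (array([0.59959737, 0.02534042, 0.08987168]), np.float64(0.003919930671477819))
base [0.59827674 0.01994465 0.01      ] [0.59777412 0.026873   0.01      ]
```

View pics/scenec.png

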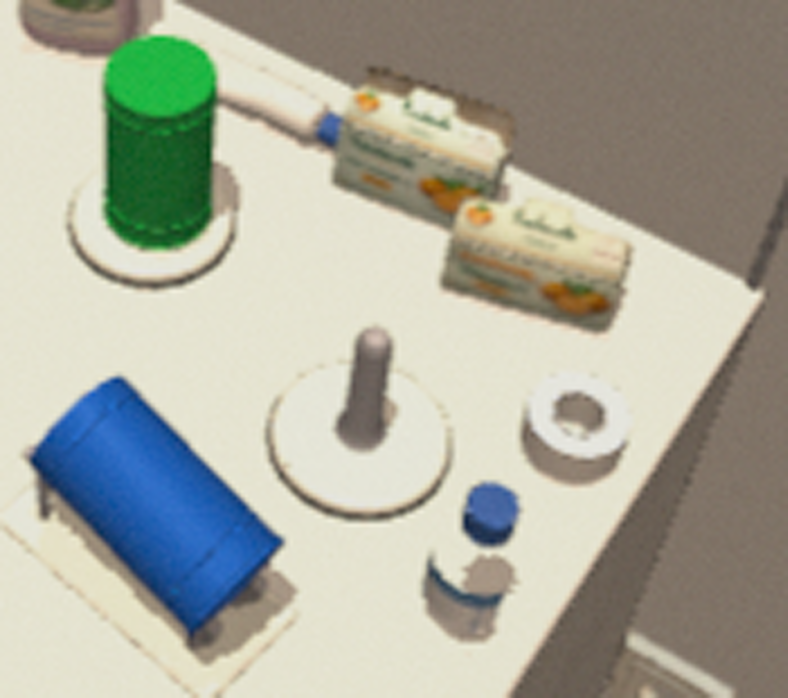

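View pics/sidec.png

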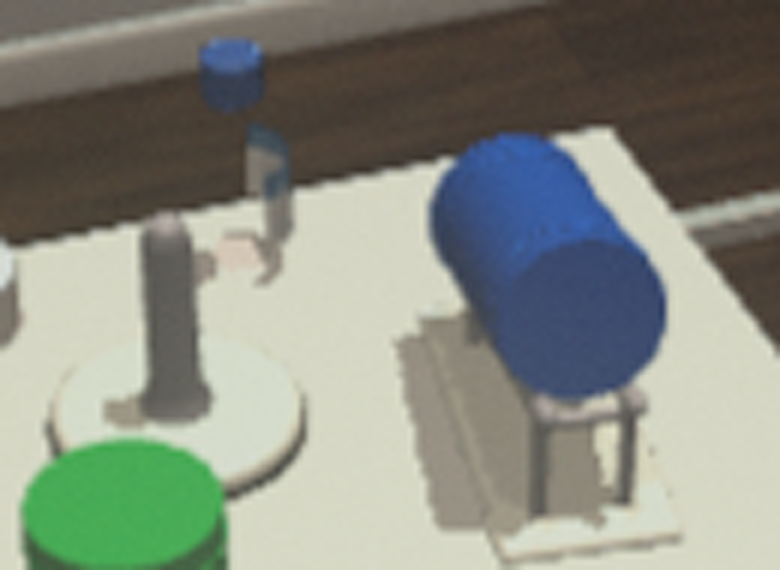

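The crops give the cup's corner points (scene) and bottom disc (side). I'll fit the cup pose from these, locate the nearby obstacles, and compute the first move.

```bash
cat >> h.py <<'E'
def plan(p,Rt,nt=None,nr=None,frame=None):
    """print per-row tool-axis shift (units) and rotvec (units) from the present pose"""
    s=robot.read_state();R0=R.from_quat(s["tcp_rot"]);rv=(R0.inv()*Rt).as_rotvec(degrees=True)/5
    d=np.array(p)-s["ee_pos"]
    a=R0.inv().apply(d)/.03;b=Rt.inv().apply(d)/.03
    print("t",round(s["time_s"],2),"pos",np.round(s["ee_pos"],4),"q",np.round(s["joint_positions"],2),"gap",round(s["finger_gap"],4),"F",np.round(s["force"],1))
    print("total turn(units)",rv.round(2),"shift before turn",a.round(2),"shift after turn",b.round(2))
def frame(z,y):
    z=np.array(z)/np.linalg.norm(z);y=np.array(y)-z*np.dot(z,y);y/=np.linalg.norm(y)
    return R.from_matrix(np.c_[np.cross(y,z),y,z])
E
python3 - <<'E'
from h import *
from scipy.optimize import least_squares
ms,md=robot.camera_model("scene"),robot.camera_model("side")
S=lambda x,y:np.array([255+(x+.5)/4.5-.5,165+(y+.5)/4.5-.5]);D=lambda x,y:np.array([215+(x+.5)/6-.5,140+(y+.5)/6-.5])
cs,_=ray(ms,(0,0))
obs=[S(32,460),S(118,378),S(195,628),S(283,545)];dc=D(583,318)
def pose(v):
    a=np.radians(15);return v[:3],np.array([np.cos(v[3])*np.cos(a),np.sin(v[3])*np.cos(a),-np.sin(a)])
def res(v):
    b,z=pose(v);m=b+.105*z;out=[]
    for c,o in((b,obs[:2]),(m,obs[2:])):
        n=np.cross(z,c-cs);n/=np.linalg.norm(n)
        P=proj(ms,[c+.029*n,c-.029*n])
        e=[np.r_[P[0]-o[0],P[1]-o[1]],np.r_[P[1]-o[0],P[0]-o[1]]];out.append(min(e,key=lambda q:q@q))
    out.append(proj(md,[b])[0]-dc);out.append([(b+.0525*z)[2]*500-.064*500]);return np.concatenate(out)
r=least_squares(res,[.47,.08,.075,-1.57]);b,z=pose(r.x);print("bottom",b,"yaw",np.degrees(r.x[3]),"mid",b+.0525*z,"res",r.fun.round(1))
print("foot",onz(ms,S(360,437),.01),onz(md,D(178,410),.01),"tip",two(ms,S(374,330),md,D(166,217)))
print("alc cap",onz(ms,S(490,512),.09),"tape",onz(ms,S(577,425),.026),"green",onz(ms,S(161,78),.115))
np.savez("cup.npz",b=b,z=z)
h=np.array([z[0],z[1],0]);h/=np.linalg.norm(h)
zt=h*np.cos(np.radians(75))+np.array([0,0,-np.sin(np.radians(75))])
y=np.cross([0,0,-1],h)*1.; y=y if y[0]>0 else -y
Rt=frame(zt,y);g=b+.038*z;tcp=g+.019*zt;pre=tcp-.12*zt
print("zt",zt,"tcp",tcp,"pre",pre);print(Rt.as_quat());np.savez("pick.npz",q=Rt.as_quat(),tcp=tcp)
plan(pre,Rt)
E
```

```text
bottom [0.46698226 0.07944578 0.07953978] yaw -82.91131193467545 mid [0.47324029 0.02912229 0.06595178] res [-0.7  1.   0.5 -0.9 -0.6  1.6  0.6 -1.  -0.6  0.9  1. ]
foot [0.59811506 0.02102321 0.01      ] [0.59934106 0.02645648 0.01      ] tip (array([0.59969591, 0.02477362, 0.09178024]), np.float64(0.0010604669366635169))
alc cap [ 0.57206279 -0.07641559  0.09      ] tape [ 0.67636542 -0.04710848  0.026     ] green [0.61338565 0.19567795 0.115     ]
zt [ 0.03193971 -0.25684072 -0.96592583] tcp [0.47211874 0.03814119 0.05135207] pre [0.46828597 0.06896207 0.16726317]
[ 0.65637635  0.74305653 -0.08641359  0.09782525]
t 0.1 pos [0.2477 0.5733 0.2306] q [-1.27  0.44  0.02  1.57 -0.01  1.13 -0.08] gap 0.0852 F [-0.5  0.2 -0. ]
total turn(units) [ 1.54 -2.71 11.84] shift before turn [-13.42 -12.51   2.13] shift after turn [-16.44   5.22   6.59]
```

move_arm:
  steps:
    - [[-0.67, -0.63, 0], [0, 0, 0], 1]
    - [[-0.67, -0.63, 0], [0, 0, 0], 1]
    - [[-0.67, -0.63, 0], [0, 0, 0], 1]
    - [[-0.67, -0.63, 0], [0, 0, 0], 1]
    - [[-0.67, -0.63, 0], [0, 0, 0], 1]
    - [[-0.67, -0.63, 0], [0, 0, 0], 1]
    - [[-0.67, -0.63, 0], [0, 0, 0], 1]
    - [[-0.67, -0.63, 0], [0, 0, 0], 1]
    - [[-0.67, -0.63, 0], [0, 0, 0], 1]
    - [[-0.67, -0.63, 0], [0, 0, 0], 1]
    - [[-0.67, -0.63, 0], [0, 0, 0], 1]
    - [[-0.67, -0.63, 0], [0, 0, 0], 1]
    - [[-0.67, -0.63, 0], [0, 0, 0], 1]
    - [[-0.67, -0.63, 0], [0, 0, 0], 1]
    - [[-0.67, -0.63, 0], [0, 0, 0], 1]
    - [[-0.67, -0.63, 0], [0, 0, 0], 1]
    - [[-0.67, -0.63, 0], [0, 0, 0], 1]
    - [[-0.67, -0.63, 0], [0, 0, 0], 1]
    - [[-0.67, -0.63, 0], [0, 0, 0], 1]
    - [[-0.67, -0.63, 0], [0, 0, 0], 1]

```text
time_s: 2.1
ee_pos: [0.467, 0.0662, 0.2311]
tcp_rot: [0.203, 0.979, -0.0, -0.0]
force: [0.2, 0.5, -0.2]
finger_gap: 0.0851
grip_force: 0.0
```

move_arm:
  steps:
    - [[0, 0, 0], [0.1, -0.18, 0.79], 1]
    - [[0, 0, 0], [0.1, -0.18, 0.79], 1]
    - [[0, 0, 0], [0.1, -0.18, 0.79], 1]
    - [[0, 0, 0], [0.1, -0.18, 0.79], 1]
    - [[0, 0, 0], [0.1, -0.18, 0.79], 1]
    - [[0, 0, 0], [0.1, -0.18, 0.79], 1]
    - [[0, 0, 0], [0.1, -0.18, 0.79], 1]
    - [[0, 0, 0], [0.1, -0.18, 0.79], 1]
    - [[0, 0, 0], [0.1, -0.18, 0.79], 1]
    - [[0, 0, 0], [0.1, -0.18, 0.79], 1]
    - [[0, 0, 0], [0.1, -0.18, 0.79], 1]
    - [[0, 0, 0], [0.1, -0.18, 0.79], 1]
    - [[0, 0, 0], [0.1, -0.18, 0.79], 1]
    - [[0, 0, 0], [0.1, -0.18, 0.79], 1]
    - [[0, 0, 0], [0.1, -0.18, 0.79], 1]
    - [[0, 0, 0], [0, 0, 0], 1]

```text
time_s: 3.7
ee_pos: [0.4668, 0.0678, 0.2309]
tcp_rot: [0.657, 0.743, -0.084, 0.097]
force: [0.8, -0.3, 0.9]
finger_gap: 0.0854
grip_force: 0.0
```

```bash
python3 - <<'E'
from h import *
k=np.load("pick.npz");Rt=R.from_quat(k["q"]);plan(k["tcp"]-.12*Rt.as_matrix()[:,2],Rt)
im=robot.snapshot("wrist");cv2.imwrite("pics/w1.png",im[:,:,::-1])
m=robot.camera_model("wrist");c=np.load("cup.npz")
for n,p in(("bottom",c["b"]),("mouth",c["b"]+.105*c["z"]),("foot",[.599,.024,.01]),("tip",[.599,.024,.09])):print(n,proj(m,[p]).round(0))
E
```

```text
t 3.7 pos [0.4668 0.0678 0.2309] q [-0.81  0.22  0.44  1.96  0.18  1.06 -0.35] gap 0.0854 F [ 0.8 -0.3  0.9]
total turn(units) [ 0.03 -0.04 -0.01] shift before turn [0.57 0.05 2.04] shift after turn [0.58 0.05 2.04]
bottom [[274. 137.]]
mouth [[273. 223.]]
foot [[385. 180.]]
tip [[411. 217.]]
```

View pics/w1.png

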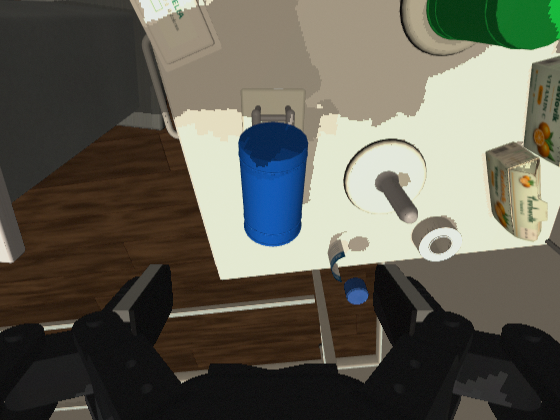

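The wrist picture agrees with the fit. The cup's bottom is at about (273,137) and its mouth at (272,223), midway between the fingers. The post tip is at (409,216), against a prediction of (411,217). Descending and gripping.

move_arm:
  steps:
    - [[0.1, 0, 0.51], [0, 0, 0], 1]
    - [[0.1, 0, 0.51], [0, 0, 0], 1]
    - [[0.1, 0, 0.51], [0, 0, 0], 1]
    - [[0.1, 0, 0.51], [0, 0, 0], 1]
    - [[0.1, 0.05, 0.51], [0, 0, 0], 1]
    - [[0.08, 0, 0.51], [0, 0, 0], 1]
    - [[0, 0, 0.51], [0, 0, 0], 1]
    - [[0, 0, 0.51], [0, 0, 0], 1]
    - [[0, 0, 0.51], [0, 0, 0], 1]
    - [[0, 0, 0.51], [0, 0, 0], 1]
    - [[0, 0, 0.51], [0, 0, 0], 1]
    - [[0, 0, 0.51], [0, 0, 0], 1]
    - [[0, 0, 0], [0, 0, 0], 1]

```text
time_s: 5.05
ee_pos: [0.4717, 0.0368, 0.0482]
tcp_rot: [0.656, 0.743, -0.085, 0.097]
force: [-0.2, -0.6, -0.2]
finger_gap: 0.0853
grip_force: 0.0
```

move_arm:
  steps:
    - [[0, 0, 0], [0, 0, 0], 0.5]
    - [[0, 0, 0], [0, 0, 0], 0.5]
    - [[0, 0, 0], [0, 0, 0], 0.5]
    - [[0, 0, 0], [0, 0, 0], 0.5]
    - [[0, 0, 0], [0, 0, 0], 0.4]
    - [[0, 0, 0], [0, 0, 0], 0.3]
    - [[0, 0, 0], [0, 0, 0], 0.3]
    - [[0, 0, 0], [0, 0, 0], 0.3]
  squeeze: 35

```text
time_s: 5.85
ee_pos: [0.4713, 0.0378, 0.0501]
tcp_rot: [0.657, 0.743, -0.085, 0.097]
force: [-7.5, 0.7, 8.6]
finger_gap: 0.0581
grip_force: 35.3
```

```bash
python3 - <<'E'
from h import *
k=np.load("pick.npz");Rt=R.from_quat(k["q"]);plan(k["tcp"],Rt)
R0=R.from_quat(robot.read_state()["tcp_rot"]);print("world up 0.15 in tool units",(R0.inv().apply([0,0,.15])/.03).round(2))
E
```

```text
t 5.85 pos [0.4713 0.0378 0.0501] q [-0.69  0.49  0.4   2.15  0.12  0.59 -0.31] gap 0.0581 F [-7.5  0.7  8.6]
total turn(units) [ 0.01 -0.05 -0.01] shift before turn [-0.    0.03 -0.04] shift after turn [-0.    0.03 -0.04]
world up 0.15 in tool units [-1.27  0.01 -4.84]
```

move_arm:
  steps:
    - [[-0.1, 0, -0.39], [0, 0, 0], 0.3]
    - [[-0.1, 0, -0.39], [0, 0, 0], 0.3]
    - [[-0.14, 0, -0.54], [0, 0, 0], 0.3]
    - [[-0.14, 0, -0.54], [0, 0, 0], 0.3]
    - [[-0.14, 0, -0.54], [0, 0, 0], 0.3]
    - [[-0.14, 0, -0.54], [0, 0, 0], 0.3]
    - [[-0.14, 0, -0.54], [0, 0, 0], 0.3]
    - [[-0.14, 0, -0.54], [0, 0, 0], 0.3]
    - [[-0.14, 0, -0.54], [0, 0, 0], 0.3]
    - [[-0.14, 0, -0.54], [0, 0, 0], 0.3]
    - [[-0.14, 0, -0.54], [0, 0, 0], 0.3]
    - [[-0.14, 0, -0.54], [0, 0, 0], 0.3]

```text
time_s: 7.05
ee_pos: [0.4722, 0.0386, 0.2429]
tcp_rot: [0.657, 0.743, -0.083, 0.098]
force: [0.6, -0.6, 0.1]
finger_gap: 0.0576
grip_force: 37.7
```

move_arm:
  steps:
    - [[0, 0, 0], [0, 0.8, 0], 0.3]
    - [[0, 0, 0], [0, 0.8, 0], 0.3]
    - [[0, 0, 0], [0, 0.8, 0], 0.3]
    - [[0, 0, 0], [0, 0.8, 0], 0.3]
    - [[0, 0, 0], [0, 0.8, 0], 0.3]
    - [[0, 0, 0], [0, 0.8, 0], 0.3]
    - [[0, 0, 0], [0, 0.8, 0], 0.3]
    - [[0, 0, 0], [0, 0, 0], 0.3]

```text
time_s: 7.85
ee_pos: [0.4723, 0.0364, 0.2419]
tcp_rot: [0.659, 0.743, 0.079, -0.085]
force: [1.0, 0.2, -1.5]
finger_gap: 0.0579
grip_force: 37.7
```

```bash
python3 - <<'E'
from h import *
k=np.load("pick.npz");Rp=R.from_quat(k["q"])
h=np.array([.95,.3,0]);zt=h/np.linalg.norm(h)*np.sin(np.pi/3)+[0,0,-.5]
plan([.6,.02,.3],frame(zt,np.cross([0,0,1],-h)))
R0=R.from_quat(robot.read_state()["tcp_rot"]);print("tool",R0.as_matrix().round(2).tolist())
E
```

```text
t 7.85 pos [0.4723 0.0364 0.2419] q [-0.4   0.2   0.47  1.94 -0.36  1.09  0.36] gap 0.0579 F [ 1.   0.2 -1.5]
total turn(units) [-9.66  7.73 13.06] shift before turn [-0.58  4.17 -2.1 ] shift after turn [3.62 1.8  2.4 ]
tool [[-0.12, 0.99, -0.02], [0.97, 0.12, 0.23], [0.23, 0.0, -0.97]]
```

move_arm:
  steps:
    - [[0, 0, 0], [0, -0.9, 0], 0.3]
    - [[0, 0, 0], [0, -0.9, 0], 0.3]
    - [[0, 0, 0], [0, -0.9, 0], 0.3]
    - [[0, 0, 0], [0, -0.9, 0], 0.3]
    - [[0, 0, 0], [0, -0.9, 0], 0.3]
    - [[0, 0, 0], [0, -0.9, 0], 0.3]
    - [[0, 0, 0], [0, -0.9, 0], 0.3]
    - [[0, 0, 0], [0, -0.9, 0], 0.3]
    - [[0, 0, 0], [0, -0.9, 0], 0.3]
    - [[0, 0, 0], [0, -0.9, 0], 0.3]
    - [[0, 0, 0], [0, -0.9, 0], 0.3]
    - [[0, 0, 0], [0, -0.9, 0], 0.3]
    - [[0, 0, 0], [0, 0, 0], 0.3]

```text
time_s: 9.15
ee_pos: [0.4724, 0.0419, 0.2405]
tcp_rot: [0.619, 0.704, -0.229, 0.264]
force: [1.0, -0.4, -0.1]
finger_gap: 0.0581
grip_force: 37.7
```

```bash
python3 - <<'E'
from h import *
h=np.array([.95,-.3,0]);zt=h/np.linalg.norm(h)*np.sin(np.radians(50))+[0,0,-np.cos(np.radians(50))]
plan([.6,.02,.3],frame(zt,np.cross([0,0,1],-h)))
R0=R.from_quat(robot.read_state()["tcp_rot"]);print("tool",R0.as_matrix().round(2).tolist(), "world z in tool",R0.inv().apply([0,0,1]))
E
```

```text
t 9.15 pos [0.4724 0.0419 0.2405] q [-1.02  0.37  0.46  1.95  0.51  1.23 -0.7 ] gap 0.0581 F [ 1.  -0.4 -0.1]
total turn(units) [-1.93 11.18 24.62] shift before turn [-2.25  4.13 -0.65] shift after turn [ 4.27 -0.58  2.  ]
tool [[-0.1, 0.99, 0.09], [0.75, 0.13, -0.65], [-0.65, 0.0, -0.76]] world z in tool [-0.65454406  0.00441021 -0.756011  ]
```

move_arm:
  steps:
    - [[0, 0, 0], [-0.65, 0, -0.75], 0.3]
    - [[0, 0, 0], [-0.65, 0, -0.75], 0.3]
    - [[0, 0, 0], [-0.65, 0, -0.75], 0.3]
    - [[0, 0, 0], [-0.65, 0, -0.75], 0.3]
    - [[0, 0, 0], [-0.65, 0, -0.75], 0.3]
    - [[0, 0, 0], [-0.65, 0, -0.75], 0.3]
    - [[0, 0, 0], [-0.65, 0, -0.75], 0.3]
    - [[0, 0, 0], [-0.65, 0, -0.75], 0.3]
    - [[0, 0, 0], [-0.65, 0, -0.75], 0.3]
    - [[0, 0, 0], [-0.65, 0, -0.75], 0.3]
    - [[0, 0, 0], [0, 0, 0], 0.3]

```text
time_s: 10.25
ee_pos: [0.4713, 0.0373, 0.2415]
tcp_rot: [0.27, 0.897, -0.097, 0.336]
force: [-0.5, 1.1, -0.7]
finger_gap: 0.0581
grip_force: 37.7
```

```bash
python3 - <<'E'
from h import *
h=np.array([.95,-.3,0]);zt=h/np.linalg.norm(h)*np.sin(np.radians(50))+[0,0,-np.cos(np.radians(50))]
plan([.6,.02,.3],frame(zt,np.cross([0,0,1],-h)))
R0=R.from_quat(robot.read_state()["tcp_rot"]);print("tool",R0.as_matrix().round(2).tolist(), "world z in tool",R0.inv().apply([0,0,1]))
E
```

```text
t 10.25 pos [0.4713 0.0373 0.2415] q [-1.08  0.02  0.37  2.37  1.02  0.82 -0.48] gap 0.0581 F [-0.5  1.1 -0.7]
total turn(units) [-2.64  3.23 33.47] shift before turn [-4.22  1.89  1.09] shift after turn [ 4.24 -0.74  2.01]
tool [[-0.63, 0.55, 0.55], [0.42, 0.84, -0.35], [-0.65, 0.01, -0.76]] world z in tool [-0.65478227  0.00761396 -0.7557792 ]
```

move_arm:
  steps:
    - [[-0.46, 0.29, 0.4], [0, 0, 0], 0.3]
    - [[-0.46, 0.29, 0.4], [0, 0, 0], 0.3]
    - [[-0.46, 0.29, 0.4], [0, 0, 0], 0.3]
    - [[-0.46, 0.29, 0.4], [0, 0, 0], 0.3]
    - [[-0.46, 0.29, 0.4], [0, 0, 0], 0.3]
    - [[-0.46, 0.29, 0.4], [0, 0, 0], 0.3]
    - [[0, 0, 0], [0, 0, -1], 0.3]
    - [[0, 0, 0], [0, 0, -1], 0.3]
    - [[0, 0, 0], [0, 0, -1], 0.3]
    - [[0, 0, 0], [0, 0, -1], 0.3]
    - [[0, 0, 0], [0, 0, -1], 0.3]
    - [[0, 0, 0], [0, 0, -1], 0.3]

```text
time_s: 11.45
ee_pos: [0.5931, 0.0223, 0.2418]
tcp_rot: [0.028, 0.936, -0.182, 0.299]
force: [-0.5, -0.2, -1.1]
finger_gap: 0.0579
grip_force: 37.8
```

```bash
python3 - <<'E'
from h import *
h=np.array([1,-.3,0]);zt=h/np.linalg.norm(h)*np.sin(np.radians(60))+[0,0,-np.cos(np.radians(60))]
plan([.6,.02,.25],frame(zt,np.cross([0,0,1],-h)))
E
```

```text
t 11.45 pos [0.5931 0.0223 0.2418] q [-0.86  0.2   0.42  2.17  1.    0.63  0.27] gap 0.0579 F [-0.5 -0.2 -1.1]
total turn(units) [  6.08  -2.09 -31.62] shift before turn [-0.34 -0.12 -0.05] shift after turn [0.36 0.01 0.07]
```

move_arm:
  steps:
    - [[0, 0, 0], [0.19, -0.065, -0.99], 0.3]
    - [[0, 0, 0], [0.19, -0.065, -0.99], 0.3]
    - [[0, 0, 0], [0.19, -0.065, -0.99], 0.3]
    - [[0, 0, 0], [0.19, -0.065, -0.99], 0.3]
    - [[0, 0, 0], [0.19, -0.065, -0.99], 0.3]
    - [[0, 0, 0], [0.19, -0.065, -0.99], 0.3]
    - [[0, 0, 0], [0.19, -0.065, -0.99], 0.3]
    - [[0, 0, 0], [0.19, -0.065, -0.99], 0.3]
    - [[0, 0, 0], [0.19, -0.065, -0.99], 0.3]
    - [[0, 0, 0], [0.19, -0.065, -0.99], 0.3]
    - [[0, 0, 0], [0.19, -0.065, -0.99], 0.3]
    - [[0, 0, 0], [0.19, -0.065, -0.99], 0.3]
    - [[0, 0, 0], [0.19, -0.065, -0.99], 0.3]
    - [[0, 0, 0], [0.19, -0.065, -0.99], 0.3]
    - [[0, 0, 0], [0.19, -0.065, -0.99], 0.3]
    - [[0, 0, 0], [0.19, -0.065, -0.99], 0.3]

```text
time_s: 13.05
ee_pos: [0.5933, 0.0226, 0.2418]
tcp_rot: [-0.545, 0.696, -0.444, 0.148]
force: [0.6, 0.2, -1.1]
finger_gap: 0.0582
grip_force: 37.8
```

```bash
python3 - <<'E'
from h import *
h=np.array([1,-.3,0]);zt=h/np.linalg.norm(h)*np.sin(np.radians(60))+[0,0,-np.cos(np.radians(60))]
plan([.6,.02,.25],frame(zt,np.cross([0,0,1],-h)))
E
```

```text
t 13.05 pos [0.5933 0.0226 0.2418] q [-0.93  0.29  0.35  2.31  1.48  0.79  1.04] gap 0.0582 F [ 0.6  0.2 -1.1]
total turn(units) [  3.03  -1.05 -15.78] shift before turn [ 0.07 -0.36  0.04] shift after turn [0.36 0.02 0.07]
```

Tracking as planned; finish the turn.

move_arm:
  steps:
    - [[0, 0, 0], [0.19, -0.065, -0.99], 0.3]
    - [[0, 0, 0], [0.19, -0.065, -0.99], 0.3]
    - [[0, 0, 0], [0.19, -0.065, -0.99], 0.3]
    - [[0, 0, 0], [0.19, -0.065, -0.99], 0.3]
    - [[0, 0, 0], [0.19, -0.065, -0.99], 0.3]
    - [[0, 0, 0], [0.19, -0.065, -0.99], 0.3]
    - [[0, 0, 0], [0.19, -0.065, -0.99], 0.3]
    - [[0, 0, 0], [0.19, -0.065, -0.99], 0.3]
    - [[0, 0, 0], [0.19, -0.065, -0.99], 0.3]
    - [[0, 0, 0], [0.19, -0.065, -0.99], 0.3]
    - [[0, 0, 0], [0.19, -0.065, -0.99], 0.3]
    - [[0, 0, 0], [0.19, -0.065, -0.99], 0.3]
    - [[0, 0, 0], [0.19, -0.065, -0.99], 0.3]
    - [[0, 0, 0], [0.19, -0.065, -0.99], 0.3]
    - [[0, 0, 0], [0.19, -0.065, -0.99], 0.3]
    - [[0, 0, 0], [0.19, -0.065, -0.99], 0.3]

```text
time_s: 14.65
ee_pos: [0.5935, 0.0223, 0.242]
tcp_rot: [0.857, -0.123, 0.495, 0.074]
force: [0.1, -0.2, -0.6]
finger_gap: 0.0576
grip_force: 37.8
```

```bash
python3 - <<'E'
from h import *
h=np.array([1,-.3,0]);zt=h/np.linalg.norm(h)*np.sin(np.radians(60))+[0,0,-np.cos(np.radians(60))]
plan([.6,.02,.25],frame(zt,np.cross([0,0,1],-h)))
out=[]
for n,(x0,y0,x1,y1) in(("scene",(250,140,430,320)),("side",(150,60,330,240))):
    im=robot.snapshot(n)[:,:,::-1];cv2.imwrite(f"pics/{n}2raw.png",im);out.append(cv2.resize(im[y0:y1,x0:x1],(400,400),interpolation=cv2.INTER_CUBIC))
cv2.imwrite("pics/both2.png",np.hstack(out))
E
```

```text
t 14.65 pos [0.5935 0.0223 0.242 ] q [-0.89  0.24  0.41  2.51  2.12  0.71  1.91] gap 0.0576 F [ 0.1 -0.2 -0.6]
total turn(units) [-0.   -0.    0.06] shift before turn [0.35 0.01 0.07] shift after turn [0.35 0.01 0.07]
```

View pics/both2.png

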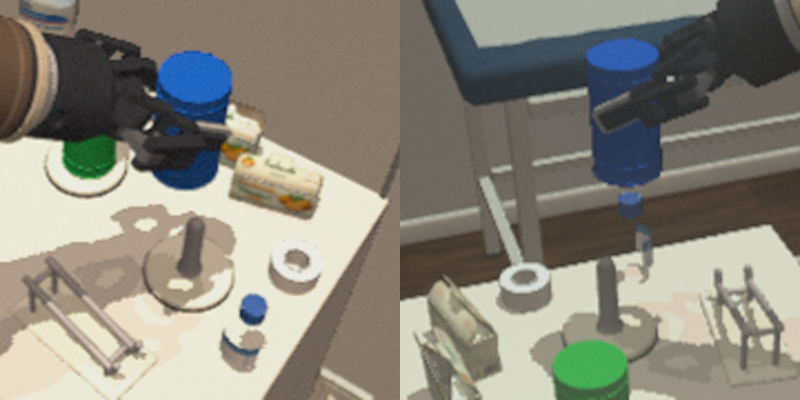

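The cup is inverted above the post. In the left panel its top centre is at (195,80) and its rim centre at about (192,163). In the right panel these are at (223,55) and (227,169). I'll triangulate the cup axis against the post.

```bash
python3 - <<'E'
from h import *
ms,md=robot.camera_model("scene"),robot.camera_model("side");f=400/180
S=lambda x,y:(250+x/f,140+y/f);D=lambda x,y:(150+x/f,60+y/f)
print("top",two(ms,S(195,80),md,D(223,55)));print("rim",two(ms,S(192,163),md,D(227,169)))
print("foot",onz(ms,S(188,268),.01),onz(md,D(209,330),.01),"tip",two(ms,S(197,221),md,D(205,258)))
s=robot.read_state();R0=R.from_quat(s["tcp_rot"]).as_matrix();g=s["ee_pos"]-.022*R0[:,2]
cz=.5*R0[:,2]+.866*R0[:,0];print("grip model cz",cz,"top",g-.038*cz,"mouth",g+.067*cz)
print("tool of world down .03",(R0.T@[0,0,-1]).round(3),"x",R0[0].round(3),"y",R0[1].round(3))
E
```

```text
top (array([0.57507982, 0.02593518, 0.28629217]), np.float64(0.0006463504334066431))
rim (array([0.57920658, 0.0240522 , 0.18360908]), np.float64(0.007923794571169387))
foot [0.60016184 0.02320736 0.01      ] [0.59980763 0.0283746  0.01      ] tip (array([0.59991582, 0.02203716, 0.08909391]), np.float64(0.0013625288745204582))
grip model cz [ 0.83010399 -0.24655641  0.5000933 ] top [0.54343805 0.03657509 0.23401063] mouth [0.63059897 0.01068666 0.28652043]
tool of world down .03 [-0.866 -0.003  0.5  ] x [ 0.48  -0.286  0.829] y [-0.141 -0.958 -0.249]
```

move_arm:
  steps:
    - [[0.13, -0.04, 0.22], [0, 0, 0], 0.3]
    - [[0.13, -0.05, 0.22], [0, 0, 0], 0.3]
    - [[0.13, -0.04, 0.22], [0, 0, 0], 0.3]
    - [[0, 0, 0], [0, 0, 0], 0.3]
    - [[-0.39, 0, 0.225], [0, 0, 0], 0.3]
    - [[-0.39, 0, 0.225], [0, 0, 0], 0.3]
    - [[-0.39, 0, 0.225], [0, 0, 0], 0.3]
    - [[-0.39, 0, 0.225], [0, 0, 0], 0.3]
    - [[-0.39, 0, 0.225], [0, 0, 0], 0.3]
    - [[0, 0, 0], [0, 0, 0], 0.3]

```text
time_s: 15.75
ee_pos: [0.6149, 0.0187, 0.1719]
tcp_rot: [0.858, -0.123, 0.493, 0.075]
force: [0.8, -0.2, -0.9]
finger_gap: 0.0577
grip_force: 37.8
```

```bash
python3 - <<'E'
from h import *
s=robot.read_state();R0=R.from_quat(s["tcp_rot"]).as_matrix();g=s["ee_pos"]-.022*R0[:,2]
cz=.5*R0[:,2]-.866*R0[:,0];print(np.round(s["joint_positions"],2),"cz",cz.round(3),"mouth",g+.067*cz,s["force"])
out=[]
for n,(x0,y0,x1,y1) in(("scene",(250,140,430,320)),("side",(150,60,330,240))):
    im=robot.snapshot(n)[:,:,::-1];out.append(cv2.resize(im[y0:y1,x0:x1],(400,400),interpolation=cv2.INTER_CUBIC))
cv2.imwrite("pics/both3.png",np.hstack(out))
E
```

```text
[-0.74  0.47  0.32  2.51  2.36  0.82  1.61] cz [-0.005 -0.005 -1.   ] mouth [0.59637126 0.02382189 0.11593627] [ 0.83729523 -0.24065635 -0.9244151 ]
```

View pics/both3.png

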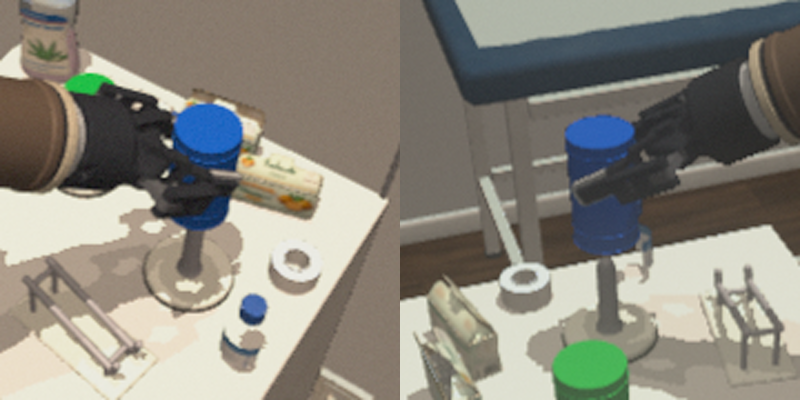

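The picture shows the post entering the cup's mouth, with the axes aligned in both views. Lowering further.

move_arm:
  steps:
    - [[-0.39, 0, 0.225], [0, 0, 0], 0.3]
    - [[-0.39, 0, 0.225], [0, 0, 0], 0.3]
    - [[-0.39, 0, 0.225], [0, 0, 0], 0.3]
    - [[-0.39, 0, 0.225], [0, 0, 0], 0.3]
    - [[-0.39, 0, 0.225], [0, 0, 0], 0.3]
    - [[-0.3, 0, 0.17], [0, 0, 0], 0.3]
    - [[-0.2, 0, 0.115], [0, 0, 0], 0.3]
    - [[0, 0, 0], [0, 0, 0], 0.3]

```text
time_s: 16.65
ee_pos: [0.6152, 0.0187, 0.0887]
tcp_rot: [0.858, -0.124, 0.494, 0.074]
force: [-0.1, -0.6, 0.2]
finger_gap: 0.0579
grip_force: 37.8
```

```bash
python3 - <<'E'
from h import *
s=robot.read_state();R0=R.from_quat(s["tcp_rot"]).as_matrix();g=s["ee_pos"]-.022*R0[:,2]
cz=.5*R0[:,2]-.866*R0[:,0];print(np.round(s["joint_positions"],2),"cz",cz.round(3),"mouth",g+.067*cz,s["force"])
E
```

```text
[-0.66  0.72  0.21  2.53  2.46  1.03  1.38] cz [-0.003 -0.004 -1.   ] mouth [0.59678848 0.02383306 0.03273389] [-0.12602801 -0.59118366  0.2117999 ]
```

move_arm:
  steps:
    - [[-0.087, 0, 0.05], [0, 0, 0], 0.3]
    - [[-0.087, 0, 0.05], [0, 0, 0], 0.3]
    - [[-0.087, 0, 0.05], [0, 0, 0], 0.3]
    - [[-0.087, 0, 0.05], [0, 0, 0], 0.3]
    - [[-0.087, 0, 0.05], [0, 0, 0], 0.3]
    - [[0, 0, 0], [0, 0, 0], 0.3]
    - [[0, 0, 0], [0, 0, 0], 0.3]

```text
time_s: 17.35
ee_pos: [0.6149, 0.0184, 0.0736]
tcp_rot: [0.858, -0.124, 0.494, 0.074]
force: [0.0, -0.0, -0.3]
finger_gap: 0.0583
grip_force: 37.8
```

move_arm:
  steps:
    - [[-0.05, 0, 0.03], [0, 0, 0], 0.3]
    - [[-0.05, 0, 0.03], [0, 0, 0], 0.3]
    - [[0, 0, 0], [0, 0, 0], 0.3]

```text
time_s: 17.65
ee_pos: [0.6149, 0.0184, 0.0701]
tcp_rot: [0.858, -0.124, 0.494, 0.074]
force: [0.6, -0.1, -1.3]
finger_gap: 0.0576
grip_force: 37.8
```

move_arm:
  steps:
    - [[-0.05, 0, 0.03], [0, 0, 0], 0.3]
    - [[0, 0, 0], [0, 0, 0], 0.3]

```text
time_s: 17.85
ee_pos: [0.615, 0.0184, 0.0685]
tcp_rot: [0.857, -0.124, 0.494, 0.074]
force: [-0.2, 0.3, 0.1]
finger_gap: 0.058
grip_force: 37.9
```

move_arm:
  steps:
    - [[-0.04, 0, 0.02], [0, 0, 0], 0.3]
    - [[0, 0, 0], [0, 0, 0], 0.3]

```text
time_s: 18.05
ee_pos: [0.6154, 0.0182, 0.0685]
tcp_rot: [0.857, -0.124, 0.495, 0.074]
force: [-4.7, 1.3, 10.6]
finger_gap: 0.0577
grip_force: 38.5
```

move_arm:
  steps:
    - [[-0.04, 0, 0.02], [0, 0, 0], 0.3]
    - [[0, 0, 0], [0, 0, 0], 0.3]

```text
time_s: 18.25
ee_pos: [0.6158, 0.0181, 0.0686]
tcp_rot: [0.856, -0.124, 0.497, 0.074]
force: [-9.6, 3.1, 21.4]
finger_gap: 0.0577
grip_force: 39.1
```

Rim is on the base, seen as the contact force. I'll relieve the push, then release.

move_arm:
  steps:
    - [[0.05, 0, -0.03], [0, 0, 0], 0.3]
    - [[0, 0, 0], [0, 0, 0], 0.3]

```text
time_s: 18.45
ee_pos: [0.6151, 0.0184, 0.0685]
tcp_rot: [0.857, -0.124, 0.495, 0.074]
force: [-2.8, 1.1, 7.6]
finger_gap: 0.0577
grip_force: 38.3
```

move_arm:
  steps:
    - [[0, 0, 0], [0, 0, 0], 0.75]
    - [[0, 0, 0], [0, 0, 0], 0.85]
    - [[0, 0, 0], [0, 0, 0], 1]
    - [[0, 0, 0], [0, 0, 0], 1]
    - [[0, 0, 0], [0, 0, 0], 1]
    - [[0, 0, 0], [0, 0, 0], 1]
    - [[0, 0, 0], [0, 0, 0], 1]

```text
time_s: 19.15
ee_pos: [0.6148, 0.0185, 0.0675]
tcp_rot: [0.858, -0.124, 0.494, 0.074]
force: [0.7, -0.1, 0.7]
finger_gap: 0.0854
grip_force: 0.0
```

```bash
python3 - <<'E'
from h import *
s=robot.read_state();print(np.round(s["joint_positions"],2),s["finger_gap"],s["force"]);out=[]
for n,(x0,y0,x1,y1) in(("scene",(250,140,430,320)),("side",(150,60,330,240))):
    im=robot.snapshot(n)[:,:,::-1];out.append(cv2.resize(im[y0:y1,x0:x1],(400,400),interpolation=cv2.INTER_CUBIC))
cv2.imwrite("pics/both4.png",np.hstack(out))
E
```

```text
[-0.65  0.78  0.19  2.53  2.47  1.08  1.33] 0.08540647031820839 [ 0.69135344 -0.10608061  0.67733546]
```

View pics/both4.png

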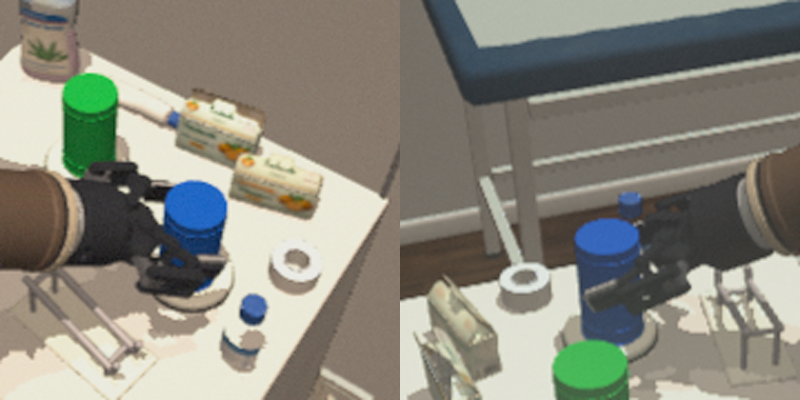

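The cup stands upright on the base, and the open fingers are clear on either side of it. Moving straight up.

move_arm:
  steps:
    - [[0.17, 0, -0.1], [0, 0, 0], 1]
    - [[0.26, 0, -0.15], [0, 0, 0], 1]
    - [[0.26, 0, -0.15], [0, 0, 0], 1]
    - [[0.35, 0, -0.2], [0, 0, 0], 1]
    - [[0.35, 0, -0.2], [0, 0, 0], 1]
    - [[0.35, 0, -0.2], [0, 0, 0], 1]
    - [[0.35, 0, -0.2], [0, 0, 0], 1]
    - [[0.35, 0, -0.2], [0, 0, 0], 1]
    - [[0.35, 0, -0.2], [0, 0, 0], 1]
    - [[0.35, 0, -0.2], [0, 0, 0], 1]
    - [[0.35, 0, -0.2], [0, 0, 0], 1]
    - [[0.35, 0, -0.2], [0, 0, 0], 1]
    - [[0, 0, 0], [0, 0, 0], 1]

```text
time_s: 20.55
ee_pos: [0.6158, 0.019, 0.2025]
tcp_rot: [0.857, -0.124, 0.495, 0.073]
force: [-0.7, -0.3, -0.1]
finger_gap: 0.0857
grip_force: 0.0
```

```bash
python3 - <<'E'
from h import *
out=[]
for n,(x0,y0,x1,y1) in(("scene",(250,140,430,320)),("side",(150,60,330,240))):
    im=robot.snapshot(n)[:,:,::-1];out.append(cv2.resize(im[y0:y1,x0:x1],(400,400),interpolation=cv2.INTER_CUBIC))
cv2.imwrite("pics/both5.png",np.hstack(out))
E
```

```text
(no output)
```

View pics/both5.png

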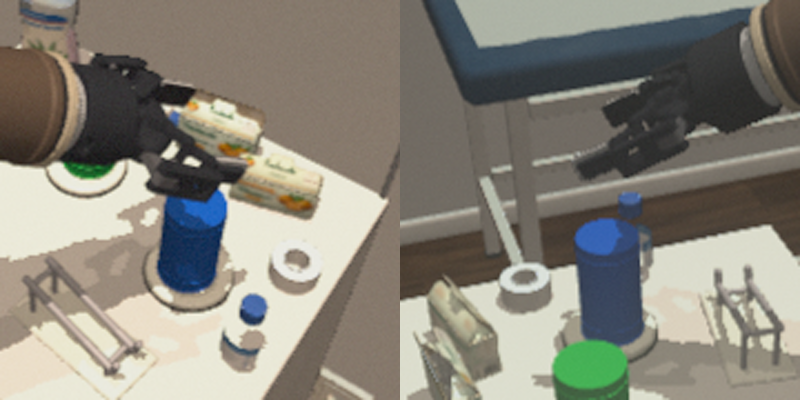

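The blue cup stands upside down on the free stand's base in both views, well clear of the gripper, and the other things look undisturbed. Handing in.

```bash
python3 -c "
from bench import robot
print(robot.finish_job())"
```

```text
the job is handed in; nothing more can be done
None
```

The blue cup is upside down over the free post with its rim on the base, lowered in the grip until contact and then released. The job is handed in, about 21 s in; the hand-in returned no verdict.

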